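# Power up the lamp from the bench switch box

### The job

Switch on the microscope lamp from the grey bench switch box by pressing the far half of its rockers, each until it is fully over and stays on, in this order: red (mains), then blue (cooling fan), then yellow (lamp). Leave the black rocker off, and never rock a later one while the one before it is still off. Only press: do not lift or push aside anything standing around, and end with the hand clear of the box.

Things in the scene. Friction and masses are not known exactly. Their poses are not given: they have to be found in the camera images.
- console: grey bench switch box, fixed to the worktop, 112 mm deep (own x, pointing away from the robot) x 250 mm wide (own y) x 46.5 mm high; origin at the centre of its underside, on the worktop at z = 0. Four rockers sit side by side along its y, 58 mm apart, 87 and 29 mm either side of the middle; the order of the colours varies. A small green dot marks the far side (on) of each
- red (a joint): red rocker on the switch box, 36 mm wide, 68 mm long front to back: two flat 34 mm halves that meet in a shallow V over the pivot, which runs along the box's own y. 0 = off: far half raised, near half flat. 0.34 = on: far half flat, near half raised. It turns only within 0 to 0.34, against friction (about 0.07 N m: 3 to 6 N pressed on the far half), and stays where it is left
- red_far (a point): middle of the top face of the red rocker's far half (the half to press), 17 mm beyond the pivot; it moves with the rocker. Its height is 56 mm above the worktop at off and 50 mm when fully on (the outer end drops from 61 to 50 mm). Its z axis is upright at off and tips with the rocker
- blue (a joint): blue rocker on the switch box, 36 mm wide, 68 mm long front to back: two flat 34 mm halves that meet in a shallow V over the pivot, which runs along the box's own y. 0 = off: far half raised, near half flat. 0.34 = on: far half flat, near half raised. It turns only within 0 to 0.34, against friction (about 0.07 N m: 3 to 6 N pressed on the far half), and stays where it is left
- blue_far (a point): middle of the top face of the blue rocker's far half (the half to press), 17 mm beyond the pivot; it moves with the rocker. Its height is 56 mm above the worktop at off and 50 mm when fully on (the outer end drops from 61 to 50 mm). Its z axis is upright at off and tips with the rocker
- yellow (a joint): yellow rocker on the switch box, 36 mm wide, 68 mm long front to back: two flat 34 mm halves that meet in a shallow V over the pivot, which runs along the box's own y. 0 = off: far half raised, near half flat. 0.34 = on: far half flat, near half raised. It turns only within 0 to 0.34, against friction (about 0.07 N m: 3 to 6 N pressed on the far half), and stays where it is left
- yellow_far (a point): middle of the top face of the yellow rocker's far half (the half to press), 17 mm beyond the pivot; it moves with the rocker. Its height is 56 mm above the worktop at off and 50 mm when fully on (the outer end drops from 61 to 50 mm). Its z axis is upright at off and tips with the rocker
- black (a joint): black rocker on the switch box, 36 mm wide, 68 mm long front to back: two flat 34 mm halves that meet in a shallow V over the pivot, which runs along the box's own y. 0 = off: far half raised, near half flat. 0.34 = on: far half flat, near half raised. It turns only within 0 to 0.34, against friction (about 0.07 N m: 3 to 6 N pressed on the far half), and stays where it is left
- black_far (a point): middle of the top face of the black rocker's far half (the half to press), 17 mm beyond the pivot; it moves with the rocker. Its height is 56 mm above the worktop at off and 50 mm when fully on (the outer end drops from 61 to 50 mm). Its z axis is upright at off and tips with the rocker
- objective_case: bystander, to be left alone: white screw case with a black lid, 37 mm across, 58 mm high, beside the left end of the switch box; origin at the centre of its underside
- tube_orange: bystander: standing tube with an orange cap, 34 mm across, 108 mm high, beside the right end of the switch box; origin at the centre of its underside
- tin: bystander: flat blue tin, 42 x 60 x 19 mm, on the right; origin at the centre of its underside
- dish: bystander: brown covered culture dish, 55 mm across, 8 mm high, on the left; origin at the centre of its underside
- eyepiece: bystander: black eyepiece standing between the two microscopes, 34 mm across, 46 mm high; origin at the centre of its underside
- beaker: bystander: glass beaker, 55 mm across, 70 mm high, near the right-hand microscope; origin at the centre of its underside

How it is judged (in metres and radians):
On the way, in this order (a step that is already met when the one before it is completed fails the run):
1. the red rocker is fully on, blue and yellow still off (value of joint red above 0.29 rad and value of joint each of blue, yellow below 0.15 rad), for 0.1 s.
2. then the blue rocker is fully on as well, yellow still off (value of joint each of red, blue above 0.29 rad and value of joint yellow below 0.15 rad), for 0.1 s.
3. then the yellow rocker is fully on as well (value of joint each of red, blue, yellow above 0.29 rad), for 0.1 s.
At the end, for the whole second after the job is handed in: red, blue and yellow rockers fully over to on (0.29 rad or more of 0.34), black rocker still off (under 0.12 rad) (all of step 3 and value of joint black below 0.12 rad); the robot touches nothing.
It fails at once if the blue rocker is pressed over while red is off (value of joint blue above 0.2 rad and value of joint red below 0.2 rad).
It fails at once if the yellow rocker is pressed over while blue is off (value of joint yellow above 0.2 rad and value of joint blue below 0.2 rad).
It fails at once if the black rocker is pressed over (value of joint black above 0.2 rad).
It fails at once if a bystander is lifted, tipped, or pushed more than 15 mm (distance of any of objective_case, tube_orange, tin, dish, eyepiece, beaker from where it was at the start of the episode above 0.015 m or angle between any of objective_case, tube_orange, tin, dish, eyepiece, beaker's own z axis and vertical above 0.35 rad).
It also fails if it takes over 42 s, if anything falls off the work surface, if the arm or the gripper's body presses on something with over 40 N, if the wrist force passes 120 N, or if a joint passes its speed limit or range.

### The arm

A 6-joint arm with a two-finger parallel gripper is mounted at the origin on a cart in front of the work surface, level with it; the furniture and walls round the work are solid. World frame = base frame: x ahead of the robot, y to its left, z up, the work surface at z = 0. Lengths are in m, angles in degrees, forces in N, time in s.
With the tool pointing down it reaches from about 0.375 to 0.9 m from the base axis. Payload 3.1 kg.
Tool frame: the origin (TCP) lies on the centre line of the jaws, within the pads' length; the fingertips stand 8 mm ahead of it and the grasp point (between the pads) lies 11 mm behind it (bot.tip_extent is the distance from the TCP to the fingertips, in m); z points along the fingers, y is the line along which they close (so a half turn about z gives the same grasp; the last joint's range is limited). The gripper opens to 87 mm and grips with 3 to 60 N. Pads are 19 mm wide; open, the fingers measure 117 mm over their backs; the gripper's body (75 mm by 190 mm) begins 51 mm behind the grasp point.
Start: joints at [-85.743, 30.224, 82.088, -0, 67.689, -10.227], TCP at [0.156, -0.605, 0.231] pointing down, gripper open.
Joint ranges: [-176.69, 176.69], [-43.24, 126.21], [12.49, 139.97], [-82, 262], [0, 151.66], [-163.58, 163.58]. Speed limits (degrees/s): [159.86, 159.86, 180, 180, 180, 180].

### API

Orientations are given as a 3x3 rotation matrix whose columns are the frame's x, y, z axes.
In Python, from rig import bot, vision, workorder gives the robot as it stands.
- The arm moves only by the shell command python3 -m handwheel 'ROWS'. ROWS is JSON, a list of rows, each an object with "delta_rot": the turn, a rotation vector about the tool's x, y, z in rad, a list of three; "xyz": the shift along the tool's x, y, z in mm, a list of three; "hand": the closure, from -1 (fully open) to 1 (shut). A call has exactly 5 rows; each row is the pose to reach, as a shift and turn from the pose commanded when the call began, along the tool's axes at that moment; what a row does not reach only later rows make up. A row lasts 1/8 s, in which the tool goes at most 62.5 mm and 10.7 degrees, less where a joint would pass 70% of its speed; a pose out of reach is approached as far as the arm can. A call with a gripper value outside its range is refused whole. The fingers move at their own pace and stop on an object; the grip force is fixed at half the most. Time passes only in rows, so rows that repeat a pose let the fingers close, or fill a call up. It gives the time, the measured TCP pose, the force, the opening and the grip force at its end, in the units of the state.
- bot.read_state(): the state, without advancing time (a new reading comes with each control period).
- vision.capture(name): name is "scene" or "top" or "wrist"; returns the picture (384x512x3 uint8, red, green, blue); there is no depth.
- vision.camera_model(name): a dict with "camera_matrix" (3x3 intrinsics, pixels), "camera_from_world" (4x4, takes a point from world to camera coordinates). Camera axes: x right, y up, looking along -z (the intrinsics and any distortion apply to the point x, -y, -z); pixel columns grow to the right and rows downward; lengths in m; the calibration is good to about 2 mm. A picture is of the moment at which its call begins: read the wrist's pose just before it. camera_model takes no time and is no camera call; for the wrist camera it gives the pose at the moment of the call.
- workorder.hand_in(): hands the job in; it is judged then, once.
The state is a dict: "time_s": time; "joint_positions": joint angles; "qvel": joint speeds; "tau": joint torques, N m; "position": TCP position; "tcp_rot": TCP orientation; "force": force on the tool from outside, world axes, zero at the start; "moment": the same for the moment, N m; "opening": opening from 0.0 (shut) to 1.0 (fully open); "grasp_force": force on a finger pad.
Only numpy, scipy, OpenCV 4.12 (cv2) and the standard library are available. Lean on these libraries where they do the work, as an engineer would, in place of code of your own. Each camera call takes 0.05 s, during which the arm holds its last target. There are 200 camera calls.

## Working session

There is one attempt and no reset: what is moved stays moved. The work goes in short steps, Python scripts to look and compute and a shell command to move; the robot and the scene stay as the last step left them, time stands still between calls to the robot, and variables do not carry over. Pictures are saved under pics/ and viewed, at most 10 in all, crops included, and the job is handed in when it is done.

```bash
mkdir -p pics; python3 - <<'E'
from rig import bot,vision
import cv2,numpy as np
s=bot.read_state();print(s['time_s'],s['position'],np.round(s['tcp_rot'],3),s['opening'])
for n in('scene','top'):
    cv2.imwrite(f'pics/{n}0.png',cv2.resize(vision.capture(n)[:,:,::-1],(768,576)))
    m=vision.camera_model(n);print(n,{k:np.round(v,4).tolist() if not isinstance(v,str) else v for k,v in m.items()})
E
```

```text
0.0 [ 0.15629896 -0.60440681  0.22958822] [[ 0.968  0.25  -0.   ]
 [ 0.25  -0.968  0.002]
 [ 0.    -0.002 -1.   ]] 0.9949084407704318
scene {'camera_matrix': [[398.6884, 0.0, 256.9764], [0.0, 398.6884, 191.2066], [0.0, 0.0, 1.0]], 'camera_from_world': [[-0.8629, -0.5047, 0.0245, 0.4552], [0.2372, -0.3619, 0.9015, -0.2436], [-0.4461, 0.7838, 0.432, -1.1869], [0.0, 0.0, 0.0, 1.0]]}
top {'camera_matrix': [[376.9269, 0.0, 249.5261], [0.0, 376.9269, 191.4702], [0.0, 0.0, 1.0]], 'camera_from_world': [[0.0399, -0.9992, 0.0057, -0.1112], [0.9774, 0.0402, 0.2076, -0.555], [-0.2077, -0.0027, 0.9782, -1.4162], [0.0, 0.0, 0.0, 1.0]]}
```

View pics/scene0.png

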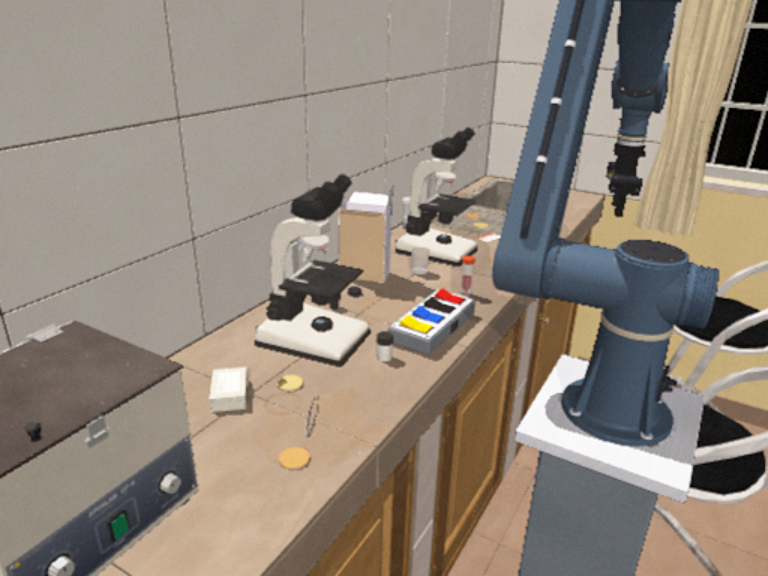

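View pics/top0.png

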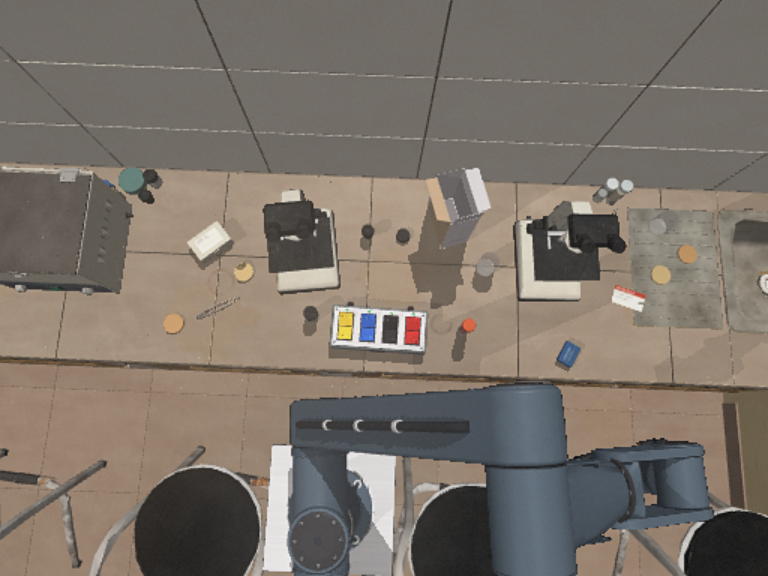

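The top view shows the box at about (378,328) in the enlarged picture. Its rockers run yellow (345,326), blue (368,328), black (391,329), red (413,331) from left to right, with the orange tube at (469,326) and the case at (311,313). Next I measure the centroids and take a crop.

```bash
cat > h.py <<'E'
from rig import bot,vision
import cv2,numpy as np
def back(n,uv,z,m=None):
    m=m or vision.camera_model(n);K=np.array(m['camera_matrix']);T=np.array(m['camera_from_world'])
    uv=np.atleast_2d(uv).astype(float)
    d=np.linalg.inv(K)@np.c_[uv,np.ones(len(uv))].T; d[1:]*=-1
    R=T[:3,:3];o=-R.T@T[:3,3];d=(R.T@d).T
    return o+d*((z-o[2])/d[:,2])[:,None]
def blobs(im,minarea=30):
    h=cv2.cvtColor(im,cv2.COLOR_RGB2HSV);out={}
    for c,(lo,hi) in dict(red=(0,6),yellow=(22,33),blue=(100,125)).items():
        k=cv2.inRange(h,(lo,150,80),(hi,255,255))
        n,l,st,ce=cv2.connectedComponentsWithStats(k)
        out[c]=[(st[i].tolist(),np.round(ce[i],2).tolist()) for i in range(1,n) if st[i][4]>=minarea]
    return out
E
python3 - <<'E'
from h import *
im=vision.capture('top')
b=blobs(im)
for c in b:
    for st,ce in b[c]: print(c,st,ce,np.round(back('top',ce,.053),4))
cv2.imwrite('pics/topc.png',cv2.resize(im[185:250,200:330,::-1],None,fx=6,fy=6,interpolation=cv2.INTER_CUBIC))
E
```

```text
red [270, 211, 10, 19, 154] [274.56, 219.9] [[ 0.4519 -0.1898  0.053 ]]
yellow [225, 208, 11, 18, 151] [229.78, 216.61] [[ 0.4576 -0.0162  0.053 ]]
blue [241, 209, 9, 9, 69] [245.04, 213.54] [[ 0.472  -0.0747  0.053 ]]
blue [240, 219, 10, 8, 67] [244.49, 222.42] [[ 0.4374 -0.0741  0.053 ]]
```

View pics/topc.png

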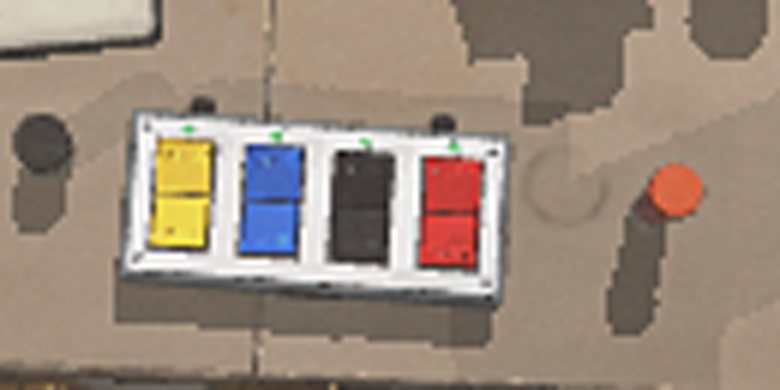

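```bash
python3 -m handwheel '[{"xyz":[50,-40,0],"delta_rot":[0,0,0.1],"hand":1},{"xyz":[100,-78,0],"delta_rot":[0,0,0.2],"hand":1},{"xyz":[150,-116,0],"delta_rot":[0,0,0.286],"hand":1},{"xyz":[195,-152,0],"delta_rot":[0,0,0.286],"hand":1},{"xyz":[230,-180,0],"delta_rot":[0,0,0.286],"hand":1}]'; python3 - <<'E'
from h import *
s=bot.read_state();print(s['position'],np.round(s['tcp_rot'],3).tolist(),s['opening'])
R=s['tcp_rot'];print(np.array(R).T@(np.array([.474,-.191,.10])-s['position'])*1000)
E
```

```text
time_s: 0.78
position: [0.3349, -0.3708, 0.2304]
tcp_rot: [[0.999, -0.032, -0.0], [-0.032, -0.999, 0.001], [-0.0, -0.001, -1.0]]
force: [-0.9, -0.9, 0.1]
opening: 0.516
grasp_force: 0.0
[ 0.33494672 -0.3708208   0.23041757] [[0.999, -0.032, -0.0], [-0.032, -0.999, 0.001], [-0.0, -0.001, -1.0]] 0.516180334083796
[ 133.22901188 -184.07759751  130.55858531]
```

```bash
python3 -m handwheel '[{"xyz":[35,-45,0],"delta_rot":[0,0,0],"hand":1},{"xyz":[70,-90,10],"delta_rot":[0,0,0],"hand":1},{"xyz":[105,-135,30],"delta_rot":[0,0,0],"hand":1},{"xyz":[134,-182,60],"delta_rot":[0,0,0],"hand":1},{"xyz":[134,-182,60],"delta_rot":[0,0,0],"hand":1}]'; python3 - <<'E'
from h import *
s=bot.read_state()
R=s['tcp_rot'];print(np.array(R).T@(np.array([.474,-.191,.10])-s['position'])*1000)
m=vision.camera_model('wrist');im=vision.capture('wrist')
b=blobs(im)
for c in b:
    for st,ce in b[c]: print(c,st,ce,np.round(back('wrist',ce,.053,m),4))
cv2.imwrite('pics/w1.png',im[:,:,::-1])
E
```

```text
time_s: 1.4
position: [0.4736, -0.1915, 0.1683]
tcp_rot: [[1.0, -0.027, -0.005], [-0.027, -1.0, 0.004], [-0.005, -0.004, -1.0]]
force: [-0.2, -0.8, -0.5]
opening: 0.023
grasp_force: 0.0
[ 0.71077681 -0.25759303 68.34024635]
red [257, 194, 17, 15, 75] [267.88, 203.32] [[ 0.4592 -0.2031  0.053 ]]
red [236, 210, 38, 33, 537] [254.58, 218.02] [[ 0.4452 -0.1906  0.053 ]]
blue [143, 220, 8, 12, 51] [146.96, 226.51] [[ 0.4394 -0.0902  0.053 ]]
blue [135, 229, 9, 11, 30] [139.03, 234.17] [[ 0.4318 -0.0818  0.053 ]]
```

View pics/w1.png

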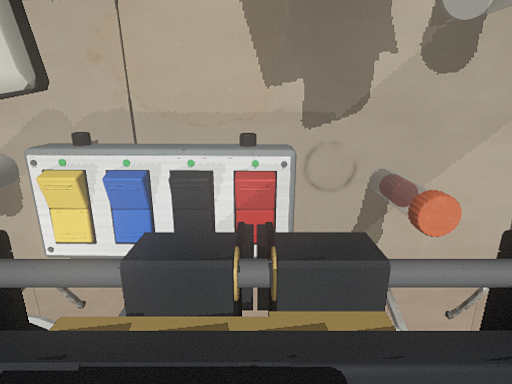

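The wrist view shows the rockers squarely aligned with the tool. The green dots lie at columns 62, 126, 191 and 255, row 163. The red rocker spans columns 234–276, with its far edge at row 171, and the fingers are centred on it at column 256.

```bash
python3 - <<'E'
from h import *
m=vision.camera_model('wrist')
print(back('wrist',[[62,163],[126,163],[191,163],[255,163]],.0465,m).round(4))
print('far edges',back('wrist',[[62,171],[127,171],[192,171],[255,171]],.061,m).round(4))
print('near',back('wrist',[[72,242],[132,243],[194,243]],.05,m).round(4))
E
```

```text
[[ 0.5007 -0.0212  0.0465]
 [ 0.499  -0.0788  0.0465]
 [ 0.4973 -0.1374  0.0465]
 [ 0.4956 -0.195   0.0465]]
far edges [[ 0.4963 -0.029   0.061 ]
 [ 0.4947 -0.0849  0.061 ]
 [ 0.4931 -0.1408  0.061 ]
 [ 0.4915 -0.1949  0.061 ]]
near [[ 0.4245 -0.0174  0.05  ]
 [ 0.4218 -0.0748  0.05  ]
 [ 0.4201 -0.1343  0.05  ]]
```

```bash
python3 -m handwheel '[{"xyz":[2,1,40],"delta_rot":[0,0,0],"hand":1},{"xyz":[2,1,75],"delta_rot":[0,0,0],"hand":1},{"xyz":[2,1,95],"delta_rot":[0,0,0],"hand":1},{"xyz":[2,1,103],"delta_rot":[0,0,0],"hand":1},{"xyz":[2,1,106],"delta_rot":[0,0,0],"hand":1}]'
```

```text
time_s: 2.08
position: [0.4761, -0.1983, 0.0651]
tcp_rot: [[0.999, -0.034, 0.001], [-0.034, -0.999, -0.001], [0.001, 0.001, -1.0]]
force: [-0.3, -1.3, 2.3]
opening: 0.006
grasp_force: 1.2
```

```bash
python3 -m handwheel '[{"xyz":[0,-5,-4],"delta_rot":[0,0,0],"hand":1},{"xyz":[0,-5,2],"delta_rot":[0,0,0],"hand":1},{"xyz":[0,-5,5],"delta_rot":[0,0,0],"hand":1},{"xyz":[0,-5,8],"delta_rot":[0,0,0],"hand":1},{"xyz":[0,-5,8],"delta_rot":[0,0,0],"hand":1}]'
```

```text
time_s: 2.7
position: [0.4773, -0.1923, 0.0583]
tcp_rot: [[0.999, -0.033, 0.003], [-0.033, -0.999, -0.001], [0.003, 0.001, -1.0]]
force: [0.8, 1.9, 14.8]
opening: -0.0
grasp_force: 7.6
```

```bash
python3 -m handwheel '[{"xyz":[0,0,2],"delta_rot":[0,0,0],"hand":1},{"xyz":[0,0,2],"delta_rot":[0,0,0],"hand":1},{"xyz":[0,0,2],"delta_rot":[0,0,0],"hand":1},{"xyz":[0,0,2],"delta_rot":[0,0,0],"hand":1},{"xyz":[0,0,2],"delta_rot":[0,0,0],"hand":1}]'
python3 -m handwheel '[{"xyz":[0,0,-35],"delta_rot":[0,0,0],"hand":1},{"xyz":[0,0,-60],"delta_rot":[0,0,0],"hand":1},{"xyz":[0,-50,-62],"delta_rot":[0,0,0],"hand":1},{"xyz":[0,-100,-62],"delta_rot":[0,0,0],"hand":1},{"xyz":[0,-116,-62],"delta_rot":[0,0,0],"hand":1}]'
python3 - <<'E'
from h import *
im=vision.capture('wrist')
cv2.imwrite('pics/w2.png',im[:,:,::-1])
s=bot.read_state();print(s['position'])
E
```

```text
time_s: 3.32
position: [0.4773, -0.1923, 0.0581]
tcp_rot: [[0.999, -0.033, 0.004], [-0.033, -0.999, -0.002], [0.004, 0.002, -1.0]]
force: [-3.0, 3.1, 29.8]
opening: 0.001
grasp_force: 15.0
time_s: 3.95
position: [0.4784, -0.0734, 0.1162]
tcp_rot: [[1.0, -0.03, -0.003], [-0.03, -1.0, 0.001], [-0.003, -0.001, -1.0]]
force: [-0.4, -0.1, 0.2]
opening: 0.005
grasp_force: 0.0
[ 0.47862564 -0.07282023  0.11619351]
```

View pics/w2.png

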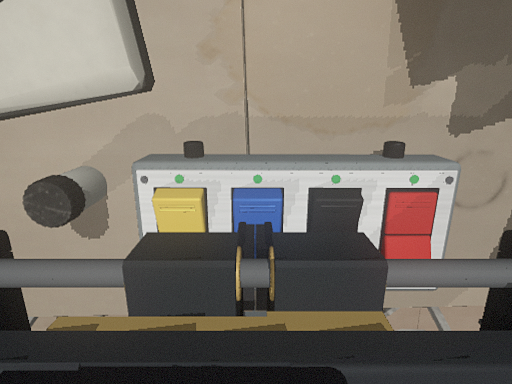

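The red far half now lies flat (rows 192–235), and the solid stop under load confirms it. The fingers are centred on blue (column 257), so I press blue the same way.

```bash
python3 -m handwheel '[{"xyz":[-1,0,25],"delta_rot":[0,0,0],"hand":1},{"xyz":[-1,0,48],"delta_rot":[0,0,0],"hand":1},{"xyz":[-1,0,54],"delta_rot":[0,0,0],"hand":1},{"xyz":[-1,0,58],"delta_rot":[0,0,0],"hand":1},{"xyz":[-1,0,61],"delta_rot":[0,0,0],"hand":1}]'
python3 -m handwheel '[{"xyz":[0,0,1],"delta_rot":[0,0,0],"hand":1},{"xyz":[0,0,1],"delta_rot":[0,0,0],"hand":1},{"xyz":[0,0,1],"delta_rot":[0,0,0],"hand":1},{"xyz":[0,0,1],"delta_rot":[0,0,0],"hand":1},{"xyz":[0,0,1],"delta_rot":[0,0,0],"hand":1}]'
```

```text
time_s: 4.62
position: [0.4799, -0.077, 0.058]
tcp_rot: [[0.999, -0.033, 0.002], [-0.033, -0.999, -0.002], [0.002, 0.002, -1.0]]
force: [-5.0, -0.0, 41.5]
opening: 0.007
grasp_force: 20.9
time_s: 5.25
position: [0.4798, -0.077, 0.0581]
tcp_rot: [[0.999, -0.033, 0.003], [-0.033, -0.999, -0.002], [0.004, 0.002, -1.0]]
force: [-3.5, 0.2, 27.2]
opening: 0.004
grasp_force: 13.8
```

Blue is at its stop (z = 0.058). Now I lift and move over yellow.

```bash
python3 -m handwheel '[{"xyz":[0,0,-35],"delta_rot":[0,0,0],"hand":1},{"xyz":[0,0,-60],"delta_rot":[0,0,0],"hand":1},{"xyz":[0,-40,-62],"delta_rot":[0,0,0],"hand":1},{"xyz":[0,-58,-62],"delta_rot":[0,0,0],"hand":1},{"xyz":[0,-58,-62],"delta_rot":[0,0,0],"hand":1}]'
python3 - <<'E'
from h import *
im=vision.capture('wrist')
cv2.imwrite('pics/w3.png',im[:,:,::-1])
E
```

```text
time_s: 5.88
position: [0.4802, -0.0171, 0.1164]
tcp_rot: [[1.0, -0.03, -0.001], [-0.03, -1.0, -0.0], [-0.001, 0.0, -1.0]]
force: [0.2, 0.1, -0.6]
opening: 0.004
grasp_force: 0.0
```

View pics/w3.png

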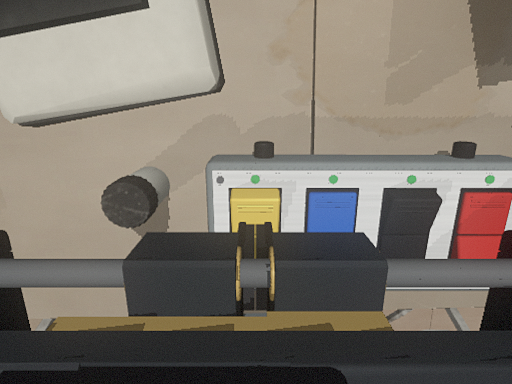

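Blue now lies flat like red (far edge at row 190). Black is still raised, and the fingers are centred on yellow (column 256).

```bash
python3 -m handwheel '[{"xyz":[0,0,25],"delta_rot":[0,0,0],"hand":1},{"xyz":[0,0,48],"delta_rot":[0,0,0],"hand":1},{"xyz":[0,0,54],"delta_rot":[0,0,0],"hand":1},{"xyz":[0,0,58],"delta_rot":[0,0,0],"hand":1},{"xyz":[0,0,61],"delta_rot":[0,0,0],"hand":1}]'
python3 -m handwheel '[{"xyz":[0,0,1],"delta_rot":[0,0,0],"hand":1},{"xyz":[0,0,1],"delta_rot":[0,0,0],"hand":1},{"xyz":[0,0,1],"delta_rot":[0,0,0],"hand":1},{"xyz":[0,0,1],"delta_rot":[0,0,0],"hand":1},{"xyz":[0,0,1],"delta_rot":[0,0,0],"hand":1}]'
python3 -m handwheel '[{"xyz":[0,0,-40],"delta_rot":[0,0,0],"hand":1},{"xyz":[0,0,-80],"delta_rot":[0,0,0],"hand":1},{"xyz":[0,30,-120],"delta_rot":[0,0,0],"hand":1},{"xyz":[0,60,-140],"delta_rot":[0,0,0],"hand":1},{"xyz":[-30,90,-150],"delta_rot":[0,0,0],"hand":1}]'
python3 -m handwheel '[{"xyz":[-40,20,-10],"delta_rot":[0,0,0],"hand":1},{"xyz":[-50,20,-10],"delta_rot":[0,0,0],"hand":1},{"xyz":[-50,20,-10],"delta_rot":[0,0,0],"hand":1},{"xyz":[-50,20,-10],"delta_rot":[0,0,0],"hand":1},{"xyz":[-50,20,-10],"delta_rot":[0,0,0],"hand":1}]'
python3 - <<'E'
from h import *
im=vision.capture('wrist')
cv2.imwrite('pics/w4.png',im[:,:,::-1])
E
```

```text
time_s: 6.55
position: [0.4815, -0.0189, 0.0579]
tcp_rot: [[0.999, -0.033, 0.002], [-0.033, -0.999, -0.001], [0.002, 0.001, -1.0]]
force: [-5.9, -1.7, 42.2]
opening: 0.007
grasp_force: 21.5
time_s: 7.18
position: [0.4815, -0.0189, 0.0581]
tcp_rot: [[0.999, -0.032, 0.003], [-0.032, -0.999, -0.002], [0.003, 0.002, -1.0]]
force: [-3.8, -2.6, 29.7]
opening: 0.009
grasp_force: 14.3
time_s: 7.8
position: [0.4499, -0.1089, 0.2067]
tcp_rot: [[0.999, -0.032, 0.005], [-0.032, -0.999, -0.003], [0.005, 0.003, -1.0]]
force: [-0.6, -1.1, -0.8]
opening: 0.002
grasp_force: 0.0
time_s: 8.43
position: [0.3981, -0.125, 0.2143]
tcp_rot: [[0.999, -0.032, 0.0], [-0.032, -0.999, 0.0], [0.0, -0.0, -1.0]]
force: [0.4, -0.1, -0.0]
opening: 0.005
grasp_force: 0.0
```

View pics/w4.png

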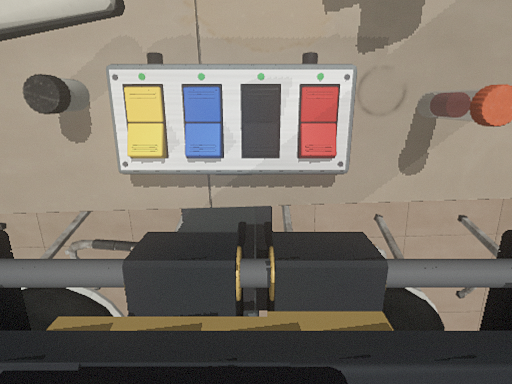

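The yellow (145,120), blue (202,120) and red (319,120) rockers all show their near halves raised. Black (261,120) is still off, and the hand is clear of the box.

```bash
python3 -c "
from rig import workorder
print(workorder.hand_in())"
```

```text
the job is handed in; nothing more can be done
None
```

I pressed red, then blue, then yellow fully on (each held at its stop, about 30–40 N), left black off with the hand clear of the box, and handed the job in at about 8.5 s; no verdict was returned.

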